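# Press the lamp panes flush in colour order

## Task

Four thick glass panes stand proud of the lead in the lamp panel on the plywood board. With the fingertips, press three of them down lightly, one after the other, until each is flush with the lead around it: first the amber, then the green, then the blue. Leave the red pane standing as it is, pick nothing up, leave the other things on the bench where they are, and finish with the robot clear of everything.

Things in the scene. Friction and masses are not known exactly. Their poses are not given: they have to be found in the camera images.
- board: fixed plywood assembly board, 240 x 240 mm, 12 mm thick, screwed to the bench; origin at the centre of its underside, z up. The lamp panel (four square lead cells in a 2 x 2 block, 160 x 160 mm) lies centred on it, sides parallel to the board's x and y. Two 18 mm wide light wood battens stand outside the block along the board's +x and +y sides, tops 24 mm above the bench (12 mm lower than the lead's top).
- amber_cell: fixed square lead cell that frames the amber pane: 80 x 80 mm outside, lead walls 6 mm wide and 24 mm high; origin at the centre of its underside (on the board, 12 mm above the bench), so the lead's top is 24 mm above this origin; z up, x and y parallel to its sides. Cells touch one another; which colour lies in which quarter varies.
- amber_top (a point): centre of the top face of the amber cast-glass pane (66 x 66 mm flat opaque square, 18 mm thick), to be pressed flush. It stands 7 to 10 mm above the lead at the start and is level with the lead when flush.
- amber_pane (a joint): height of the amber pane, m: 0 = 10 mm proud of the lead, 0.010 = exactly flush (from 0.008 it counts as flush), 0.016 = hard bottom; starts at 0 to 0.003, can be pulled up to -0.004. It slides straight down without tilting on a springy bed: 2 to 4 N start it, about 7 N takes it flush, 10 N to the bottom. It stays where it is left, but from deeper than 2 mm below flush it springs back to there.
- green_cell: fixed square lead cell that frames the green pane: 80 x 80 mm outside, lead walls 6 mm wide and 24 mm high; origin at the centre of its underside (on the board, 12 mm above the bench), so the lead's top is 24 mm above this origin; z up, x and y parallel to its sides. Cells touch one another; which colour lies in which quarter varies.
- green_top (a point): centre of the top face of the green cast-glass pane (66 x 66 mm flat opaque square, 18 mm thick), to be pressed flush. It stands 7 to 10 mm above the lead at the start and is level with the lead when flush.
- green_pane (a joint): height of the green pane, m: 0 = 10 mm proud of the lead, 0.010 = exactly flush (from 0.008 it counts as flush), 0.016 = hard bottom; starts at 0 to 0.003, can be pulled up to -0.004. It slides straight down without tilting on a springy bed: 2 to 4 N start it, about 7 N takes it flush, 10 N to the bottom. It stays where it is left, but from deeper than 2 mm below flush it springs back to there.
- blue_cell: fixed square lead cell that frames the blue pane: 80 x 80 mm outside, lead walls 6 mm wide and 24 mm high; origin at the centre of its underside (on the board, 12 mm above the bench), so the lead's top is 24 mm above this origin; z up, x and y parallel to its sides. Cells touch one another; which colour lies in which quarter varies.
- blue_top (a point): centre of the top face of the blue cast-glass pane (66 x 66 mm flat opaque square, 18 mm thick), to be pressed flush. It stands 7 to 10 mm above the lead at the start and is level with the lead when flush.
- blue_pane (a joint): height of the blue pane, m: 0 = 10 mm proud of the lead, 0.010 = exactly flush (from 0.008 it counts as flush), 0.016 = hard bottom; starts at 0 to 0.003, can be pulled up to -0.004. It slides straight down without tilting on a springy bed: 2 to 4 N start it, about 7 N takes it flush, 10 N to the bottom. It stays where it is left, but from deeper than 2 mm below flush it springs back to there.
- red_cell: fixed square lead cell that frames the red pane: 80 x 80 mm outside, lead walls 6 mm wide and 24 mm high; origin at the centre of its underside (on the board, 12 mm above the bench), so the lead's top is 24 mm above this origin; z up, x and y parallel to its sides. Cells touch one another; which colour lies in which quarter varies.
- red_top (a point): centre of the top face of the red cast-glass pane (66 x 66 mm flat opaque square, 18 mm thick), must be left standing as it is. It stands 7 to 10 mm above the lead at the start and is level with the lead when flush.
- red_pane (a joint): height of the red pane, m: 0 = 10 mm proud of the lead, 0.010 = exactly flush (from 0.008 it counts as flush), 0.016 = hard bottom; starts at 0 to 0.003, can be pulled up to -0.004. It slides straight down without tilting on a springy bed: 2 to 4 N start it, about 7 N takes it flush, 10 N to the bottom. It stays where it is left, but from deeper than 2 mm below flush it springs back to there.
- plier: loose stainless grozing plier lying flat, about 190 x 60 mm, 16 mm high; origin under its middle, x towards the jaws. Bystander.
- shard_tray: loose green plastic tray of glass shards, 170 x 110 mm, 30 mm high; origin at the centre of its underside. Bystander.
- ceramic_tile: loose blue ceramic tile lying flat, 98 x 98 x 8 mm; origin at the centre of its underside. Bystander.
- flux_bottle: loose upright flux bottle, 40 mm across, 75 mm high; origin at the centre of its underside, z along its axis. Bystander.
- black_box: loose black plastic container with a grey sliding door in its top, 130 x 80 mm, 52 mm high; origin at the centre of its underside. Bystander.
- vase_cap: loose brass lamp cap, a flared cone 72 mm across, 32 mm high; origin at the centre of its underside. Bystander.

How it is judged:
By the outcome, as a careful person would: the job done as asked, in the order asked, and still so for the second after the job is handed in, with the robot touching nothing.
It also fails if it takes over 43 s, if anything falls off the work surface, if the arm or the gripper's body presses on something with over 40 N, if the wrist force passes 120 N, or if a joint passes its speed limit or range.

## Robot

A 6-joint arm with a two-finger parallel gripper is mounted at the origin on the work surface. World frame = base frame: x ahead of the robot, y to its left, z up, the work surface at z = 0. Lengths are in mm, angles in degrees, forces in N, time in s.
With the tool pointing down it reaches from about 350 to 850 mm from the base axis. Payload 8.1 kg.
Tool frame: the origin (TCP) lies at the very end of the fingers, on their centre line; the grasp point (between the pads) lies 19 mm behind it; z points along the fingers, y is the line along which they close (so a half turn about z gives the same grasp; the last joint's range is limited). The gripper opens to 85 mm and grips with 20 to 120 N. Pads are 22 mm wide; open, the fingers measure 114 mm over their backs; the gripper's body (76 mm by 85 mm) begins 54 mm behind the grasp point. The pads swing forward as they close: fully open they stand 13 mm farther back than shut.
Start: joints at [71.196, 7.471, 85.268, -0, 87.261, -4.893], TCP at [144.23, 582.411, 198.692] pointing down, gripper open.
Joint ranges: [-169.43, 169.43], [-51.17, 129.36], [1.28, 143.12], [-76.62, 256.62], [0, 156.53], [-152.29, 152.29]. Speed limits (degrees/s): [136.94, 136.94, 159.86, 180, 180, 180].

## Interface

Orientations are given as [roll, pitch, yaw] about the fixed x, y, z axes, in that order (R = Rz(yaw) Ry(pitch) Rx(roll)).
In Python, from bench import sense, eyes, job, models gives the robot as it stands. The module is installed in compiled form; this text tells all that it offers.
- The arm moves only by the tool apply_moves, never from a script. Its argument "rows" is a list of rows, each a list of 6 numbers: the shift along the tool's x, y, z in mm, then the turn, a rotation vector about the tool's x, y, z in rad. In form: [[dx, dy, dz, rx, ry, rz], ...]. A call has exactly 5 rows; each row shifts and turns the commanded pose from where the row before left it, along the tool's axes as they then stand; what a row does not reach is not made up. A row lasts 1/8 s, in which the tool goes at most 62.5 mm and 10.7 degrees, less where a joint would pass 70% of its speed; a pose out of reach is approached as far as the arm can. A call is refused whole if a number of a shift passes 62.5 or a number of a turn 0.188, either way. A call with a gripper value outside its range is refused whole. "fingers" is the finger opening in mm, from 0 to 85.4, set as the call begins (left out, the last holds). The fingers move at their own pace and stop on an object; "grip_force" is the grip in N (left out, the last holds). Time passes only in rows, so rows that do not move let the fingers close, or fill a call up. It gives the time, the measured TCP pose, the force, the opening and the grip force at its end, in the units of the state.
- sense(): the state, without advancing time (a new reading comes with each control period).
- eyes.snapshot(name): name is "side" or "top" or "wrist"; returns (picture, depth): 480x640x3 uint8, red, green, blue; 480x640 float32, mm along the optical axis (not along the pixel's ray), 0 where there is no reading.
- eyes.get_calibration(name): a dict with "intrinsics" (3x3 intrinsics, pixels), "D" ([k1, k2, p1, p2, k3] as OpenCV has them; the pictures are not rectified), "R" (3x3) and "t" (3): a world point X has camera coordinates R X + t; the wrist camera has in their place "mount" (4x4, takes a point from camera to tool coordinates, whose origin is the TCP and whose axes are the flange's). Camera axes: x right, y down, z forward; pixel columns grow to the right and rows downward; lengths in mm; the calibration is good to about 2 mm. A picture is of the moment at which its call begins: read the wrist's pose just before it. get_calibration takes no time and is no camera call.
- job.hand_in(): hands the job in; it is judged then, once.
Trained networks look in the newest picture that a camera, given by its name, has taken for a name from the list of things; names that differ only in an ending like _2 or _b are one class to them, and where a whole thing is asked for, a point or a joint stands for the part that bears it (a point fixed in the world has none). Each returns a list of dicts, best first, with "confidence" (0 to 1); they miss things now and then, are a little off and sometimes report something else, mostly with a low value. They report only what shows in the picture. A call takes as long as a camera call.
- models.boxes_of(name, camera): "xyz" ([x, y, z] in mm, in world coordinates, good to about 4 mm: the middle of the surface that is visible of it).
- models.cut_out(name, camera): "pixels" (480x640 bool, what is visible of it).
- models.place_of(name, camera): "xyz" ([x, y, z] in mm, in world coordinates, good to about 4 mm: a listed point, or the origin of a listed thing).
The state is a dict: "time": time; "joint_pos": joint angles; "qd": joint speeds; "joint_efforts": joint torques, N m; "tool_pos": TCP position; "tcp_rot": TCP orientation; "ft_force": force on the tool from outside, world axes, zero at the start; "wrist_torque": the same for the moment, N m; "finger_gap": finger opening in mm; "grip_force": force on a finger pad.
Only numpy, scipy, OpenCV 4.12 (cv2) and the standard library are available. Lean on these libraries where they do the work, as an engineer would, in place of code of your own. Each camera call takes 0.05 s, during which the arm holds its last target. There are 200 camera calls.

## Working session

There is one attempt and no reset: what is moved stays moved. The work goes in short steps, Python scripts to look and compute and a tool call to move; the robot and the scene stay as the last step left them, time stands still between calls to the robot, and variables do not carry over. Pictures are saved under pics/ and viewed, at most 10 in all, crops included, and the job is handed in when it is done.

Besides the shell and the picture viewer there is one more tool, called after "Call:" in YAML: its name, and indented under it one key for each argument. apply_moves: Moves the arm, as the interface text tells. Its arguments: {"type":"object","properties":{"rows":{"type":"array"},"fingers":{"type":"number"},"grip_force":{"type":"number"}},"required":["rows"]}

```bash
mkdir -p pics
python3 - <<'E'
from bench import sense, eyes, models
import cv2, numpy as np
s=sense(); print({k:np.round(v,3).tolist() for k,v in s.items()})
im,d=eyes.snapshot("top"); cv2.imwrite("pics/top1.png",im[:,:,::-1])
for n in ["amber_top","green_top","blue_top","red_top","board"]:
    for r in models.place_of(n,"top")[:2]: print(n,np.round(r["xyz"],1),round(r["confidence"],2))
c=eyes.get_calibration("top");K,D,R,t=[np.array(c[k],float) for k in("intrinsics","D","R","t")]
np.savez("top1.npz",im=im,d=d,K=K,D=D,R=R,t=t)
for n in ["amber_top","green_top","blue_top","red_top"]:
    r=models.cut_out(n,"top")
    if not r: print(n,"none");continue
    m=r[0]["pixels"]&(d>0); v,u=np.nonzero(m)
    p=cv2.undistortPoints(np.c_[u,v].astype(np.float32)[:,None],K,D)[:,0]
    z=d[m]; X=(np.c_[p*z[:,None],z]-t.ravel())@R
    print(n,len(u),u.mean().round(),v.mean().round(),np.median(X,0).round(1),X.min(0).round(1),X.max(0).round(1),r[0]["confidence"])
    q=cv2.minAreaRect(X[:,:2].astype(np.float32)); print(q)
E
```

```text
{'time': 0.0, 'joint_pos': [71.196, 7.515, 85.329, -0.0, 87.259, -4.893], 'qd': [0.056, -0.018, 0.019, 0.064, 0.001, 0.034], 'joint_efforts': [0.003, -56.941, -50.055, 0.0, 0.015, 0.0], 'tool_pos': [144.038, 581.841, 197.642], 'tcp_rot': [-179.896, -0.009, 166.088], 'ft_force': [0.357, -0.345, 0.367], 'wrist_torque': [-0.025, 0.037, -0.016], 'grip_force': 0.0, 'finger_gap': 85.444}
amber_top [626.3 -82.8  43.5] 0.81
blue_top [ 520.4 -127.8   42.1] 0.98
red_top [553.7 -51.2  45.1] 0.6
amber_top 797 418.0 210.0 [625.7 -85.2  43.9] [ 584.9 -124.7   28.7] [666.4 -44.8  51.3] 0.75
((626.5340576171875, -84.82161712646484), (63.91628646850586, 65.9038314819336), 66.06363677978516)
green_top 861 449.0 225.0 [ 592.2 -156.5   41.2] [ 551.5 -200.3   22.7] [ 631.4 -114.8   49.6] 0.74
((593.2993774414062, -157.8761749267578), (68.31163787841797, 68.74943542480469), 66.67790985107422)
blue_top 902 434.0 256.0 [ 521.3 -122.2   41.9] [ 479.2 -165.4    9.4] [562.6 -82.3  49.5] 0.67
((521.5825805664062, -123.11072540283203), (68.22238159179688, 69.1836166381836), 65.55144500732422)
red_top 902 403.0 241.0 [554.4 -52.   43.6] [512.5 -92.6   5.2] [597.7  -9.7  52.4] 0.67
((554.4158935546875, -52.19233322143555), (69.8447265625, 68.66228485107422), 66.24846649169922)
```

View pics/top1.png

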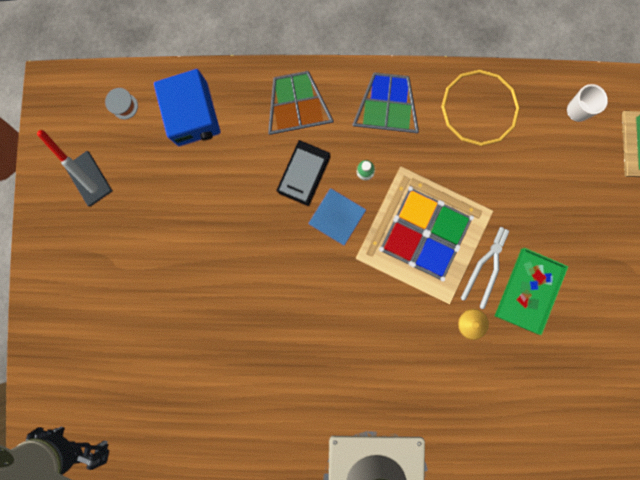

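The top view shows a clear panel at about (425, 235) px: amber at (418, 210), green (449, 225), blue (434, 256) and red (403, 241). The measured centres are 79 mm apart, with tops at z of about 42–46. I'll close the fingers and travel high to above the amber pane.

Call:
apply_moves:
  rows:
    - [-42,-35.5,0,0,0,0]
    - [-42,-35.5,0,0,0,0]
    - [-42,-35.5,0,0,0,0]
    - [-42,-35.5,0,0,0,0]
    - [-42,-35.5,0,0,0,0]
  fingers: 0
  grip_force: 20

```text
time: 1.12
tool_pos: [306.2, 358.2, 199.0]
tcp_rot: [180.0, 0.0, 166.1]
ft_force: [1.6, 0.9, 0.2]
finger_gap: 0.4
grip_force: 0.0
```

Call:
apply_moves:
  rows:
    - [-42,-35.5,0,0,0,0]
    - [-42,-35.5,0,0,0,0]
    - [-42,-35.5,0,0,0,0]
    - [-42,-35.5,0,0,0,0]
    - [-42,-35.5,0,0,0,0]

```text
time: 1.75
tool_pos: [467.5, 135.2, 199.1]
tcp_rot: [180.0, 0.1, 166.1]
ft_force: [0.2, 2.1, 0.6]
finger_gap: 0.2
grip_force: 0.0
```

Call:
apply_moves:
  rows:
    - [-42,-35.5,0,0,0,0]
    - [-42,-35.5,0,0,0,0]
    - [-42,-35.5,0,0,0,0]
    - [-42,-35.5,0,0,0,0]
    - [-42,-35.5,0,0,0,0]

```text
time: 2.38
tool_pos: [628.7, -87.6, 198.8]
tcp_rot: [180.0, 0.0, 166.1]
ft_force: [1.0, 0.2, -0.4]
finger_gap: 0.2
grip_force: 0.0
```

Call:
apply_moves:
  rows:
    - [0,0,15,0,0,0]
    - [0,0,15,0,0,0]
    - [0,0,0,0,0,0]
    - [0,0,0,0,0,0]
    - [0,0,0,0,0,0]

```text
time: 3.0
tool_pos: [628.1, -85.3, 169.9]
tcp_rot: [180.0, 0.1, 166.1]
ft_force: [1.0, 0.2, -0.4]
finger_gap: -0.3
grip_force: 0.0
```

```bash
cat > look.py <<'E'
from bench import sense, eyes, models
import cv2, numpy as np, sys
from scipy.spatial.transform import Rotation as Ro
def look(tag):
    s=sense(); im,d=eyes.snapshot("wrist"); cv2.imwrite(f"pics/{tag}.png",im[:,:,::-1])
    c=eyes.get_calibration("wrist");K,D,M=[np.array(c[k],float) for k in("intrinsics","D","mount")]
    W=np.eye(4);W[:3,:3]=Ro.from_euler("xyz",s["tcp_rot"],degrees=True).as_matrix();W[:3,3]=s["tool_pos"];W=W@M
    print("tcp",np.round(s["tool_pos"],1),np.round(s["tcp_rot"],2),"F",np.round(s["ft_force"],2),"gap",s["finger_gap"],"t",s["time"])
    for n in ["amber_top","green_top","blue_top","red_top"]:
        r=models.cut_out(n,"wrist")
        if not r: print(n,"none");continue
        m=cv2.erode(r[0]["pixels"].astype(np.uint8),np.ones((5,5)))>0
        m&=d>0; v,u=np.nonzero(m); z=d[m]
        p=cv2.undistortPoints(np.c_[u,v].astype(np.float32)[:,None],K,D)[:,0]
        X=np.c_[p*z[:,None],z,np.ones(len(z))]@W.T
        q=cv2.minAreaRect(X[:,:2].astype(np.float32))
        print(n,len(u),int(u.mean()),int(v.mean()),np.median(X,0)[:3].round(1),np.round(q[0],1),np.round(q[1],1),round(q[2],1))
    # lead height: dark pixels between panes
    v,u=np.mgrid[0:480,0:640]; p=cv2.undistortPoints(np.c_[u.ravel(),v.ravel()].astype(np.float32)[:,None],K,D)[:,0]
    z=d.ravel(); X=(np.c_[p*z[:,None],z,np.ones(len(z))]@W.T)[:,:3]
    np.savez(f"{tag}.npz",X=X,im=im,d=d)
    c0=np.array([573.6,-104]); a=np.radians(66); e=np.array([[np.cos(a),np.sin(a)],[-np.sin(a),np.cos(a)]])
    l=(X[:,:2]-c0)@e.T; ok=(z>0)&(abs(l).max(1)<75)&(abs(l).min(1)<3)&(abs(l).max(1)>12)
    print("lead z",np.median(X[ok,2]).round(1),ok.sum())
if __name__=="__main__": look(sys.argv[1])
E
python3 look.py w1
```

```text
tcp [628.1 -85.3 169.9] [1.8000e+02 1.0000e-01 1.6614e+02] F [ 0.96  0.23 -0.39] gap -0.2978092323409613 t 3.0
amber_top 5987 317 208 [624.3 -85.8  45.4] [625.6 -86. ] [62.6 63.9] 65.0
green_top 6343 220 188 [ 590.7 -157.    42.9] [ 592.2 -157.5] [64.2 64.5] 64.8
blue_top 7701 233 84 [ 519.4 -123.8   43.5] [ 520.4 -124.1] [64.4 62.1] 64.6
red_top 7274 338 106 [552.6 -52.5  45.1] [554.  -52.4] [62.3 62.7] 64.9
lead z 272.7 7004
```

View pics/w1.png

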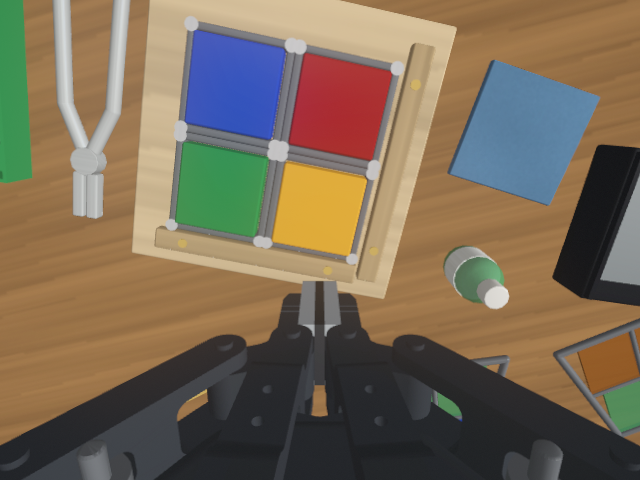

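The wrist view shows amber at (317, 208), green (220, 188), blue (233, 84) and red (338, 106), with solder blobs at the joints. Positions agree with the top view. Next I'll check the lead height in the same frame.

```bash
cat > lead.py <<'E'
import numpy as np,sys
f=np.load(sys.argv[1]+".npz");X=f["X"];z=f["d"].ravel()
c0=np.array([573,-105]);a=np.radians(65);e=np.array([[np.cos(a),np.sin(a)],[-np.sin(a),np.cos(a)]])
l=(X[:,:2]-c0)@e.T;A=abs(l);ok=(z>0)&(X[:,2]<60)
for nm,m in [("lead",(A.min(1)<2.5)&(A.max(1)>15)&(A.max(1)<65)),("board",(A.max(1)>84)&(A.max(1)<110)&((l[:,0]<-84)|(l[:,1]<-84)|1))]:
    k=ok&m;print(nm,k.sum(),np.percentile(X[k,2],[10,25,50,75,90]).round(1))
for i in(1,-1):
  for j in(1,-1):
    k=ok&(abs(l-[40*i,40*j]).max(1)<28);print(i,j,(c0+np.array([40*i,40*j])@e).round(),np.median(X[k,2]).round(1))
E
python3 lead.py w1
```

```text
lead 1641 [34.5 35.  35.6 36.1 36.5]
board 25281 [344.7 344.7 344.7 344.7 344.7]
1 1 [554. -52.] 45.1
1 -1 [626. -86.] 45.4
-1 1 [ 520. -124.] 43.5
-1 -1 [ 592. -158.] 42.9
```

Call:
apply_moves:
  rows:
    - [1,0,30,0,0,0]
    - [1,0,30,0,0,0]
    - [0,0,30,0,0,0]
    - [0,0,20,0,0,0]
    - [0,0,0,0,0,0]

```text
time: 3.88
tool_pos: [624.3, -85.2, 56.8]
tcp_rot: [-180.0, -0.2, 166.1]
ft_force: [0.3, -0.7, 0.4]
finger_gap: -0.2
grip_force: 0.0
```

Call:
apply_moves:
  rows:
    - [0,0,4,0,0,0]
    - [0,0,4,0,0,0]
    - [0,0,2,0,0,0]
    - [0,0,0,0,0,0]
    - [0,0,0,0,0,0]

```text
time: 4.5
tool_pos: [625.9, -85.5, 48.9]
tcp_rot: [-180.0, 0.0, 166.1]
ft_force: [-0.5, -0.0, 0.9]
finger_gap: 0.0
grip_force: 0.0
```

Call:
apply_moves:
  rows:
    - [0,0,2,0,0,0]
    - [0,0,2,0,0,0]
    - [0,0,1,0,0,0]
    - [0,0,0,0,0,0]
    - [0,0,0,0,0,0]

```text
time: 5.12
tool_pos: [625.8, -85.5, 43.7]
tcp_rot: [-180.0, 0.0, 166.1]
ft_force: [-0.2, -0.8, 0.5]
finger_gap: -0.2
grip_force: 0.0
```

Call:
apply_moves:
  rows:
    - [0,0,1,0,0,0]
    - [0,0,1,0,0,0]
    - [0,0,1,0,0,0]
    - [0,0,0,0,0,0]
    - [0,0,0,0,0,0]

```text
time: 5.75
tool_pos: [625.8, -85.4, 40.7]
tcp_rot: [-180.0, -0.0, 166.1]
ft_force: [0.3, 0.3, 0.4]
finger_gap: 0.2
grip_force: 0.0
```

Call:
apply_moves:
  rows:
    - [0,0,1,0,0,0]
    - [0,0,1,0,0,0]
    - [0,0,0,0,0,0]
    - [0,0,0,0,0,0]
    - [0,0,0,0,0,0]

```text
time: 6.38
tool_pos: [625.8, -85.4, 38.7]
tcp_rot: [-180.0, 0.0, 166.1]
ft_force: [-0.6, -0.3, 0.3]
finger_gap: 0.0
grip_force: 0.0
```

There is no contact at z=38.7, though the pane's top should be at about 45, so I'll look.

```bash
python3 look.py w2; python3 lead.py w2
python3 - <<'E'
from bench import eyes
import cv2, numpy as np
im,d=eyes.snapshot("side")
c=eyes.get_calibration("side");K,D,R,t=[np.array(c[k],float) for k in("intrinsics","D","R","t")]
p=cv2.projectPoints(np.array([[625.8,-85.4,38.7]]),cv2.Rodrigues(R)[0],t,K,D)[0].ravel();print(p)
x,y=p.astype(int);x=min(max(x,80),560);y=min(max(y,60),420)
cv2.imwrite("pics/s2.png",cv2.resize(im[y-60:y+60,x-80:x+80,::-1],(800,600),interpolation=cv2.INTER_NEAREST)); print(x-80,y-60)
E
```

```text
tcp [625.8 -85.4  38.7] [-180.      0.    166.09] F [-0.62 -0.3   0.35] gap 0.04815830707456722 t 6.375
amber_top 17597 315 251 [613.  -83.7  45. ] [626.9 -85.8] [79.6 79.4] 65.3
green_top none
blue_top 23268 171 70 [ 522.2 -122.7   43.5] [ 520.9 -124.7] [66.1 63. ] 65.6
red_top 24191 354 98 [551.8 -52.5  45.1] [553.9 -52.6] [64.4 64. ] 65.2
lead z 36.2 11500
lead 4685 [34.6 35.  35.6 36.  36.4]
board 30639 [4. 4. 4. 4. 4.]
1 1 [554. -52.] 45.1
1 -1 [626. -86.] 45.4
-1 1 [ 520. -124.] 43.5
-1 -1 [ 592. -158.] 42.9
[363.73397244 308.13948902]
283 248
```

View pics/w2.png

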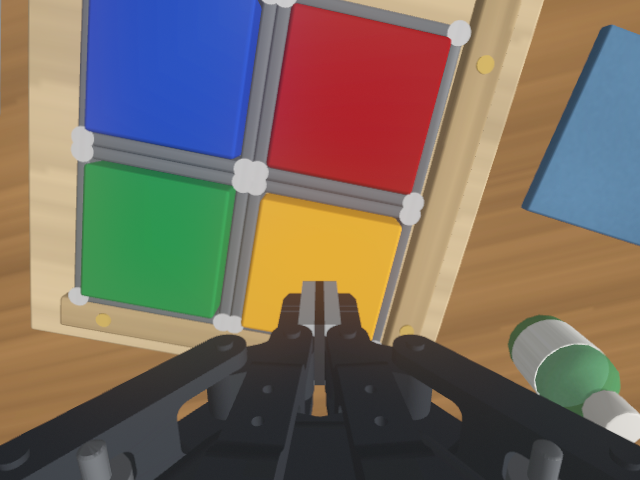

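View pics/s2.png

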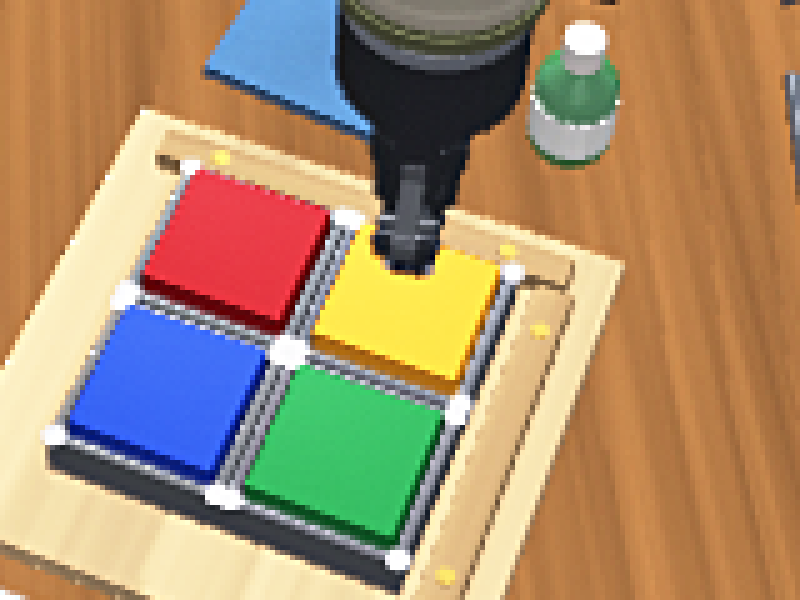

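The tip shows at crop (410, 270), about 6 px above the projected TCP. It is hovering over the amber centre, so the shut fingertips really end some mm above the reported TCP. I'll keep descending slowly and watch the force.

Call:
apply_moves:
  rows:
    - [0,0,1,0,0,0]
    - [0,0,1,0,0,0]
    - [0,0,1,0,0,0]
    - [0,0,0,0,0,0]
    - [0,0,0,0,0,0]

```text
time: 7.3
tool_pos: [625.8, -85.5, 35.7]
tcp_rot: [-180.0, -0.0, 166.1]
ft_force: [0.3, -0.3, -1.1]
finger_gap: -0.4
grip_force: 0.0
```

Call:
apply_moves:
  rows:
    - [0,0,1,0,0,0]
    - [0,0,1,0,0,0]
    - [0,0,0,0,0,0]
    - [0,0,0,0,0,0]
    - [0,0,0,0,0,0]

```text
time: 7.92
tool_pos: [625.8, -85.5, 33.7]
tcp_rot: [-180.0, 0.0, 166.1]
ft_force: [0.3, -0.6, 0.5]
finger_gap: -0.1
grip_force: 0.0
```

Call:
apply_moves:
  rows:
    - [0,0,1,0,0,0]
    - [0,0,1,0,0,0]
    - [0,0,0,0,0,0]
    - [0,0,0,0,0,0]
    - [0,0,0,0,0,0]

```text
time: 8.55
tool_pos: [625.8, -85.5, 31.7]
tcp_rot: [-180.0, 0.0, 166.1]
ft_force: [0.2, -0.3, -0.1]
finger_gap: -0.3
grip_force: 0.0
```

```bash
python3 look.py w3; python3 lead.py w3
```

```text
tcp [625.8 -85.5  31.7] [-180.      0.    166.09] F [ 0.24 -0.34 -0.06] gap -0.26505683782914186 t 8.55
amber_top 13280 316 259 [613.8 -83.6  45.3] [625.6 -86.1] [63.8 64.7] 64.8
green_top 19869 147 242 [ 589.1 -156.2   42.9] [ 591.8 -157.9] [65.5 64.7] 64.8
blue_top none
red_top 26375 356 97 [551.6 -52.5  45.1] [553.9 -52.9] [64.1 64.6] 64.2
lead z 36.2 11979
lead 5066 [34.6 35.1 35.6 36.1 36.5]
board 30274 [-1. -1. -1. -1. -1.]
1 1 [554. -52.] 45.1
1 -1 [626. -86.] 45.4
-1 1 [ 520. -124.] 43.5
-1 -1 [ 592. -158.] 42.9
```

Amber still hasn't moved. I'll measure the fingertip height from the wrist depth.

Run:
```python
import numpy as np
f=np.load("w3.npz");X=f["X"].reshape(480,640,3)
for v in range(270,384,6): print(v,[np.round(X[v,u]).astype(int).tolist() for u in (294,310,330,346)])
```

```text
270 [[617, -95, 45], [618, -88, 46], [621, -79, 45], [622, -72, 46]]
276 [[619, -96, 46], [621, -89, 46], [623, -80, 46], [625, -73, 46]]
282 [[622, -97, 46], [614, -86, 70], [616, -79, 70], [628, -74, 45]]
288 [[625, -97, 45], [614, -86, 75], [616, -79, 75], [631, -74, 46]]
294 [[616, -93, 72], [615, -86, 79], [616, -79, 81], [621, -74, 71]]
300 [[617, -93, 77], [614, -86, 85], [616, -79, 85], [622, -74, 76]]
306 [[616, -93, 82], [614, -86, 90], [616, -80, 89], [622, -75, 81]]
312 [[617, -93, 85], [614, -86, 94], [616, -80, 94], [620, -75, 88]]
318 [[617, -92, 91], [614, -86, 98], [615, -80, 98], [620, -75, 91]]
324 [[612, -90, 103], [614, -86, 102], [616, -80, 102], [616, -75, 103]]
330 [[611, -90, 108], [614, -86, 106], [615, -80, 106], [614, -75, 109]]
336 [[611, -89, 111], [613, -85, 110], [615, -80, 110], [614, -75, 112]]
342 [[612, -90, 113], [614, -86, 112], [557, -69, 207], [616, -76, 112]]
348 [[612, -89, 117], [614, -85, 116], [614, -80, 117], [616, -76, 116]]
354 [[613, -89, 118], [615, -86, 116], [615, -80, 118], [616, -76, 118]]
360 [[612, -89, 121], [618, -86, 115], [617, -81, 118], [615, -76, 122]]
366 [[608, -87, 130], [621, -87, 112], [619, -81, 118], [611, -76, 130]]
372 [[608, -87, 133], [623, -88, 113], [624, -82, 113], [610, -76, 133]]
378 [[607, -87, 136], [625, -88, 112], [626, -83, 112], [610, -76, 136]]
```

Run:
```python
from bench import eyes
import cv2, numpy as np
im,d=eyes.snapshot("side")
c=eyes.get_calibration("side");K,D,R,t=[np.array(c[k],float) for k in("intrinsics","D","R","t")]
for z in (32,45,55,65,75): print(z,cv2.projectPoints(np.array([[625.8,-85.4,z]]),cv2.Rodrigues(R)[0],t,K,D)[0].ravel().round(1))
print("cam",-R.T@t.ravel())
for v in range(285,318,2):
    o=[]
    for u in (360,364,368):
        p=cv2.undistortPoints(np.array([[[u,v]]],np.float32),K,D).ravel();z=d[v,u];o.append(((np.r_[p*z,z]-t.ravel())@R).round().astype(int).tolist()+im[v,u].tolist())
    print(v,o)
cv2.imwrite("pics/s3.png",cv2.resize(im[248:368,283:443,::-1],(800,600),interpolation=cv2.INTER_NEAREST))
```

```text
32 [363.5 309.9]
45 [363.9 306.5]
55 [364.2 303.8]
65 [364.5 301.2]
75 [364.8 298.4]
cam [ 497.94453748 -741.93316996  998.19601643]
285 [[606, -124, 175, 26, 29, 33], [614, -124, 174, 62, 64, 70], [621, -127, 178, 29, 30, 35]]
287 [[606, -126, 171, 31, 33, 38], [614, -126, 171, 89, 92, 100], [621, -128, 173, 29, 31, 37]]
289 [[612, -96, 124, 21, 24, 30], [614, -128, 167, 88, 89, 98], [622, -127, 165, 23, 24, 28]]
291 [[611, -100, 122, 2, 8, 18], [614, -131, 164, 87, 89, 97], [627, -105, 128, 39, 42, 49]]
293 [[607, -127, 152, 162, 168, 181], [613, -135, 163, 85, 89, 96], [629, -100, 114, 75, 76, 86]]
295 [[607, -128, 147, 51, 56, 65], [613, -138, 161, 85, 89, 95], [623, -131, 150, 75, 79, 87]]
297 [[605, -142, 160, 23, 26, 33], [613, -141, 158, 101, 103, 112], [621, -141, 158, 74, 80, 91]]
299 [[605, -145, 157, 31, 36, 39], [613, -144, 155, 91, 94, 101], [621, -145, 156, 33, 38, 44]]
301 [[605, -144, 150, 57, 63, 79], [613, -148, 154, 63, 65, 72], [621, -147, 153, 11, 16, 30]]
303 [[615, -92, 68, 169, 131, 116], [623, -97, 75, 30, 37, 58], [632, -94, 70, 73, 86, 117]]
305 [[618, -79, 42, 255, 244, 83], [626, -83, 48, 255, 229, 74], [635, -84, 48, 251, 194, 102]]
307 [[617, -85, 43, 255, 235, 81], [626, -88, 46, 255, 236, 80], [634, -89, 48, 255, 236, 80]]
309 [[617, -92, 45, 255, 235, 80], [625, -93, 47, 255, 234, 80], [634, -91, 43, 255, 233, 78]]
311 [[616, -98, 47, 255, 233, 78], [625, -97, 45, 255, 233, 79], [633, -98, 45, 255, 234, 78]]
313 [[616, -102, 45, 255, 234, 79], [624, -104, 47, 255, 233, 78], [633, -102, 44, 255, 233, 77]]
315 [[616, -104, 41, 254, 232, 76], [624, -108, 45, 254, 233, 77], [632, -108, 46, 254, 232, 76]]
317 [[615, -111, 43, 255, 234, 76], [623, -113, 46, 254, 232, 75], [632, -114, 46, 254, 232, 74]]
```

View pics/s3.png

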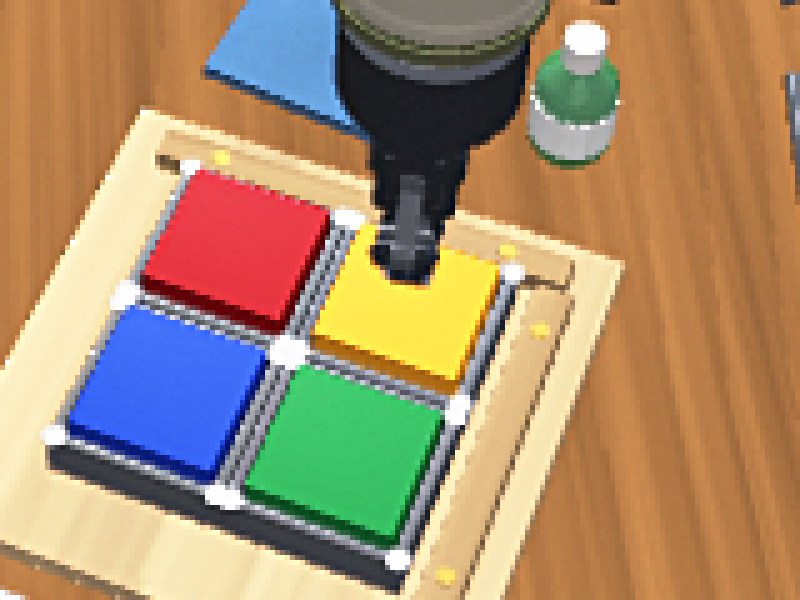

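The side view shows the tip still above the amber pane. Both cameras put it at z of about 57–68 while the TCP reads 32. Contact should therefore come about 15–23 mm lower, so I'll step down watching the force.

Call:
apply_moves:
  rows:
    - [0,0,2,0,0,0]
    - [0,0,2,0,0,0]
    - [0,0,2,0,0,0]
    - [0,0,2,0,0,0]
    - [0,0,0,0,0,0]

```text
time: 9.48
tool_pos: [625.6, -85.4, 23.4]
tcp_rot: [-180.0, -0.0, 166.1]
ft_force: [0.6, -1.0, -0.8]
finger_gap: 0.2
grip_force: 0.0
```

Call:
apply_moves:
  rows:
    - [0,0,1,0,0,0]
    - [0,0,1,0,0,0]
    - [0,0,1,0,0,0]
    - [0,0,0,0,0,0]
    - [0,0,0,0,0,0]

```text
time: 10.1
tool_pos: [625.8, -85.4, 20.7]
tcp_rot: [180.0, 0.0, 166.1]
ft_force: [0.2, 0.2, -0.9]
finger_gap: 0.0
grip_force: 0.0
```

```bash
cat > tip.py <<'E'
import numpy as np,sys
from look import look
look(sys.argv[1])
X=np.load(sys.argv[1]+".npz")["X"].reshape(480,640,3)
for v in range(276,298,3): print(v,[np.round(X[v,u]).astype(int).tolist() for u in (294,310,330,346)])
E
python3 tip.py w4
```

```text
tcp [625.8 -85.4  20.7] [180.     0.   166.09] F [ 0.23  0.24 -0.87] gap 0.03386375516471669 t 10.1
amber_top 13961 317 264 [612.2 -82.8  45.3] [624.4 -85.8] [64.4 62.3] 64.8
green_top 22615 137 250 [ 589.  -155.9   42.9] [ 592.1 -157.9] [65.3 65.3] 64.8
blue_top 26434 153 71 [ 524.6 -123.7   43.5] [ 521.9 -125.2] [65.8 60.5] 64.9
red_top 30546 359 95 [551.7 -52.1  45.1] [552.6 -51.9] [64.7 67.3] 65.0
lead z 36.1 12790
276 [[615, -94, 45], [617, -88, 44], [619, -79, 46], [620, -73, 46]]
279 [[616, -94, 46], [618, -88, 45], [620, -80, 45], [622, -73, 44]]
282 [[618, -95, 45], [614, -87, 58], [616, -79, 58], [623, -73, 45]]
285 [[619, -95, 45], [614, -86, 62], [616, -79, 62], [624, -74, 46]]
288 [[620, -95, 46], [614, -86, 64], [616, -79, 64], [626, -74, 46]]
291 [[622, -96, 45], [614, -86, 67], [616, -79, 67], [627, -74, 46]]
294 [[616, -93, 61], [614, -86, 70], [616, -79, 69], [621, -74, 61]]
297 [[617, -93, 63], [614, -86, 72], [616, -79, 72], [622, -74, 62]]
```

Tip edge is at z of about 57 with the TCP at 20.7, an offset of about 36.5. Contact is expected at a reading of about 9, and flush at about -0.5.

Call:
apply_moves:
  rows:
    - [0,0,2,0,0,0]
    - [0,0,2,0,0,0]
    - [0,0,2,0,0,0]
    - [0,0,2,0,0,0]
    - [0,0,0,0,0,0]

```text
time: 10.98
tool_pos: [625.7, -85.4, 12.5]
tcp_rot: [-180.0, -0.0, 166.1]
ft_force: [-0.1, 0.6, 0.8]
finger_gap: -0.1
grip_force: 0.0
```

Call:
apply_moves:
  rows:
    - [0,0,1,0,0,0]
    - [0,0,1,0,0,0]
    - [0,0,1,0,0,0]
    - [0,0,1,0,0,0]
    - [0,0,0,0,0,0]

```text
time: 11.6
tool_pos: [625.9, -85.4, 8.7]
tcp_rot: [180.0, 0.0, 166.1]
ft_force: [-2.2, 0.3, 3.6]
finger_gap: 0.3
grip_force: 1.8
```

Call:
apply_moves:
  rows:
    - [0,0,1,0,0,0]
    - [0,0,1,0,0,0]
    - [0,0,1,0,0,0]
    - [0,0,0,0,0,0]
    - [0,0,0,0,0,0]

```text
time: 12.22
tool_pos: [625.9, -85.5, 5.8]
tcp_rot: [-180.0, 0.0, 166.1]
ft_force: [-2.6, 0.5, 5.3]
finger_gap: 0.4
grip_force: 2.4
```

Contact came where predicted. I'll press on towards 7 N.

Call:
apply_moves:
  rows:
    - [0,0,1,0,0,0]
    - [0,0,1,0,0,0]
    - [0,0,1,0,0,0]
    - [0,0,1,0,0,0]
    - [0,0,0,0,0,0]

```text
time: 12.85
tool_pos: [625.9, -85.5, 2.0]
tcp_rot: [-180.0, 0.0, 166.1]
ft_force: [-1.7, 0.0, 6.5]
finger_gap: -0.1
grip_force: 3.3
```

Call:
apply_moves:
  rows:
    - [0,0,1,0,0,0]
    - [0,0,1,0,0,0]
    - [0,0,0,0,0,0]
    - [0,0,0,0,0,0]
    - [0,0,0,0,0,0]

```text
time: 13.48
tool_pos: [625.9, -85.5, 0.1]
tcp_rot: [-180.0, 0.0, 166.1]
ft_force: [-4.0, 1.2, 7.8]
finger_gap: 0.1
grip_force: 3.8
```

```bash
python3 tip.py w5
```

```text
tcp [ 6.259e+02 -8.550e+01  1.000e-01] [-1.8000e+02  1.0000e-02  1.6609e+02] F [-4.05  1.24  7.79] gap 0.12049704248702517 t 13.475
amber_top 13104 317 271 [612.1 -83.3  32.4] [622.2 -84.7] [64.  56.5] 65.2
green_top 28726 111 265 [ 588.3 -155.9   42.8] [ 591.8 -158. ] [65.8 64.9] 64.8
blue_top 31399 127 73 [ 527.5 -124.5   43.5] [ 524.3 -126.5] [66.1 55. ] 65.1
red_top 38892 367 96 [553.  -51.9  45.1] [552.7 -51.9] [64.3 67.7] 64.9
lead z 36.0 14575
276 [[613, -93, 31], [614, -87, 33], [616, -79, 32], [617, -73, 32]]
279 [[613, -93, 33], [615, -87, 33], [617, -79, 33], [619, -73, 32]]
282 [[615, -93, 32], [614, -87, 38], [616, -79, 38], [620, -73, 33]]
285 [[616, -94, 32], [614, -86, 41], [616, -79, 40], [621, -73, 33]]
288 [[618, -94, 32], [614, -86, 44], [616, -79, 43], [622, -74, 34]]
291 [[618, -94, 33], [614, -86, 46], [616, -79, 46], [624, -74, 32]]
294 [[617, -94, 39], [615, -86, 48], [616, -79, 48], [621, -74, 40]]
297 [[617, -93, 43], [614, -86, 51], [616, -79, 51], [621, -74, 43]]
```

Amber now reads 32.4 against lead at 36, so it is about 3.5 mm under and will spring back to 2 mm under. That means the tip sits 32.3 mm above the TCP reading, and flush is at a reading of about 3.7. Lift and move to green.

Call:
apply_moves:
  rows:
    - [0,0,-5,0,0,0]
    - [0,0,-15,0,0,0]
    - [0,0,-15,0,0,0]
    - [8,-39,0,0,0,0]
    - [8,-39,0,0,0,0]

```text
time: 14.35
tool_pos: [592.2, -158.1, 36.5]
tcp_rot: [-180.0, 0.1, 166.2]
ft_force: [0.4, 0.3, 0.1]
finger_gap: -0.1
grip_force: 0.0
```

Call:
apply_moves:
  rows:
    - [0,0,8,0,0,0]
    - [0,0,7,0,0,0]
    - [0,0,5,0,0,0]
    - [0,0,0,0,0,0]
    - [0,0,0,0,0,0]

```text
time: 14.98
tool_pos: [591.8, -156.8, 14.8]
tcp_rot: [180.0, 0.0, 166.1]
ft_force: [0.8, 0.1, -0.3]
finger_gap: -0.2
grip_force: 0.0
```

```bash
python3 tip.py w6; python3 lead.py w6
```

```text
tcp [ 591.8 -156.8   14.8] [180.     0.   166.14] F [ 0.83  0.1  -0.26] gap -0.17465249311397435 t 14.975
amber_top 14556 493 306 [618.3 -82.9  34. ] [624.5 -86.6] [64.8 62.1] 64.6
green_top 13447 314 266 [ 577.3 -155.8   42.9] [ 588.6 -157.7] [63.6 58.8] 65.0
blue_top 31828 358 96 [ 517.7 -124.5   43.6] [ 518.7 -124.2] [64.5 67. ] 65.5
red_top 29411 553 142 [551.2 -57.6  45.1] [553.7 -53.1] [66.5 64.3] 64.7
lead z 36.2 12539
276 [[580, -165, 43], [582, -159, 41], [583, -150, 44], [585, -144, 44]]
279 [[581, -165, 44], [583, -159, 42], [585, -151, 43], [586, -144, 43]]
282 [[582, -165, 44], [581, -158, 51], [582, -150, 52], [587, -145, 44]]
285 [[584, -166, 43], [580, -158, 55], [582, -150, 56], [589, -145, 43]]
288 [[585, -166, 43], [580, -158, 59], [582, -151, 57], [590, -145, 44]]
291 [[587, -167, 42], [580, -158, 60], [582, -151, 60], [592, -146, 42]]
294 [[582, -165, 55], [580, -158, 63], [582, -151, 62], [588, -145, 54]]
297 [[583, -165, 57], [581, -158, 65], [582, -151, 65], [587, -146, 58]]
lead 5461 [34.6 35.1 35.6 36.1 36.5]
board 30165 [0.1 0.1 0.1 0.1 0.1]
1 1 [554. -52.] 45.1
1 -1 [626. -86.] 34.1
-1 1 [ 520. -124.] 43.6
-1 -1 [ 592. -158.] 43.0
```

Amber rests at 34.0, within the flush band. Green is next: down 11 mm to a reading of about 3.8.

Call:
apply_moves:
  rows:
    - [0,0,2,0,0,0]
    - [0,0,2,0,0,0]
    - [0,0,2,0,0,0]
    - [0,0,1,0,0,0]
    - [0,0,0,0,0,0]

```text
time: 15.85
tool_pos: [591.5, -157.3, 7.8]
tcp_rot: [-180.0, 0.0, 166.1]
ft_force: [-2.2, 0.1, 3.7]
finger_gap: -0.0
grip_force: 2.0
```

Call:
apply_moves:
  rows:
    - [0,0,1,0,0,0]
    - [0,0,1,0,0,0]
    - [0,0,1,0,0,0]
    - [0,0,1,0,0,0]
    - [0,0,0,0,0,0]

```text
time: 16.48
tool_pos: [591.5, -157.4, 3.9]
tcp_rot: [-180.0, 0.0, 166.1]
ft_force: [-3.2, 0.6, 5.2]
finger_gap: 0.3
grip_force: 2.8
```

```bash
python3 tip.py w7|head -6
```

```text
tcp [ 591.5 -157.4    3.9] [-180.      0.    166.09] F [-3.23  0.65  5.23] gap 0.34799858523671 t 16.475
amber_top 15084 508 314 [616.5 -81.9  34. ] [622.1 -85.4] [64.4 57.6] 64.3
green_top 13397 316 271 [ 577.4 -155.3   36.2] [ 587.8 -156.9] [63.9 57. ] 64.9
blue_top 36417 363 96 [ 518.2 -124.3   43.5] [ 518.5 -124.4] [64.5 67.3] 64.6
red_top 30255 562 144 [550.5 -61.2  45. ] [553.4 -53.4] [66.  64.6] 65.4
lead z 36.0 13066
```

Green is at lead height. A hair more for margin, then lift and go to blue.

Call:
apply_moves:
  rows:
    - [0,0,0.8,0,0,0]
    - [0,0,0,0,0,0]
    - [0,0,-5,0,0,0]
    - [0,0,-15,0,0,0]
    - [0,0,-12,0,0,0]

```text
time: 17.35
tool_pos: [592.0, -157.5, 36.3]
tcp_rot: [-180.0, 0.1, 166.1]
ft_force: [-0.3, -0.9, 0.3]
finger_gap: -0.1
grip_force: 0.0
```

Call:
apply_moves:
  rows:
    - [38,7.5,0,0,0,0]
    - [38,7.5,0,0,0,0]
    - [0,0,10,0,0,0]
    - [0,0,10,0,0,0]
    - [0,0,0,0,0,0]

```text
time: 17.98
tool_pos: [521.5, -124.7, 14.3]
tcp_rot: [180.0, -0.0, 166.1]
ft_force: [-0.1, 0.1, 0.2]
finger_gap: 0.3
grip_force: 0.0
```

```bash
python3 tip.py w8|head -6
```

```text
tcp [ 521.5 -124.7   14.3] [ 1.7999e+02 -5.0000e-02  1.6608e+02] F [-0.08  0.1   0.16] gap 0.27696516755940565 t 17.975
amber_top 102 449 407 [597.5 -78.3  34.1] [597.5 -78.3] [15.  3.] 39.7
green_top 209 319 401 [ 578.2 -138.7   35.4] [ 577.5 -138.7] [ 4.4 16.1] 76.4
blue_top 15012 318 263 [ 506.  -120.9   43.5] [ 517.6 -124.1] [63.7 61.8] 64.6
red_top 18207 506 307 [543.  -49.9  45. ] [550.9 -52.3] [65.4 60.9] 64.8
lead z 123.5 6411
```

Call:
apply_moves:
  rows:
    - [0,0,2,0,0,0]
    - [0,0,2,0,0,0]
    - [0,0,2,0,0,0]
    - [0,0,1,0,0,0]
    - [0,0,0,0,0,0]

```text
time: 18.85
tool_pos: [521.5, -124.6, 8.0]
tcp_rot: [-180.0, 0.0, 166.1]
ft_force: [-0.4, 0.3, 3.5]
finger_gap: 0.4
grip_force: 1.8
```

Call:
apply_moves:
  rows:
    - [0,0,1,0,0,0]
    - [0,0,1,0,0,0]
    - [0,0,1,0,0,0]
    - [0,0,1,0,0,0]
    - [0,0,0,0,0,0]

```text
time: 19.48
tool_pos: [521.5, -124.6, 4.2]
tcp_rot: [-180.0, 0.0, 166.1]
ft_force: [-1.9, 0.6, 5.9]
finger_gap: 0.1
grip_force: 2.6
```

```bash
python3 tip.py w9|head -6
```

```text
tcp [ 521.5 -124.6    4.2] [-1.8000e+02  2.0000e-02  1.6609e+02] F [-1.89  0.58  5.88] gap 0.08418029208399123 t 19.475
amber_top none
green_top 151 319 404 [ 571.  -137.    35.4] [ 571.2 -137. ] [4.1 9.2] 75.9
blue_top 13985 317 266 [ 505.9 -121.2   36.5] [ 516.7 -123.7] [63.3 59.4] 64.6
red_top 19341 520 315 [541.1 -48.7  45. ] [552.7 -52.6] [66.2 64.6] 65.1
lead z 113.1 6605
```

Blue is at 36.5. Press 1.1 mm more, then rise and back off to check.

Call:
apply_moves:
  rows:
    - [0,0,1.1,0,0,0]
    - [0,0,0,0,0,0]
    - [0,0,-5,0,0,0]
    - [0,0,-20,0,0,0]
    - [0,0,-40,0,0,0]

```text
time: 20.35
tool_pos: [519.3, -123.8, 66.2]
tcp_rot: [180.0, -0.3, 166.1]
ft_force: [-0.2, 0.8, -0.3]
finger_gap: 0.3
grip_force: 0.0
```

Call:
apply_moves:
  rows:
    - [-35,0,-40,0,0,0]
    - [-35,0,-40,0,0,0]
    - [-20,0,-20,0,0,0]
    - [0,0,0,0,0,0]
    - [0,0,0,0,0,0]

```text
time: 20.98
tool_pos: [607.3, -145.7, 166.0]
tcp_rot: [180.0, -0.2, 166.1]
ft_force: [-0.1, -1.0, -0.3]
finger_gap: -0.0
grip_force: 0.0
```

```bash
python3 look.py w10; python3 lead.py w10
```

```text
tcp [ 607.3 -145.7  166. ] [ 1.7999e+02 -1.6000e-01  1.6609e+02] F [-0.07 -1.01 -0.34] gap -0.045983257940919654 t 20.975
amber_top 5497 394 214 [624.3 -86.9  34.1] [625.8 -86.7] [62.8 63.2] 63.9
green_top 5770 299 195 [ 590.2 -157.9   35.5] [ 591.6 -158.3] [62.  63.4] 64.4
blue_top 7302 318 93 [ 518.8 -124.5   35.4] [ 520. -125.] [63.  64.1] 64.8
red_top 7581 422 114 [552.  -54.   45.1] [553.6 -53.6] [65.  63.1] 64.6
lead z 244.5 5069
lead 1641 [34.6 35.1 35.6 36.1 36.6]
board 26517 [2.6 2.6 2.6 2.6 2.6]
1 1 [554. -52.] 45.1
1 -1 [626. -86.] 34.1
-1 1 [ 520. -124.] 35.4
-1 -1 [ 592. -158.] 35.5
```

View pics/w10.png

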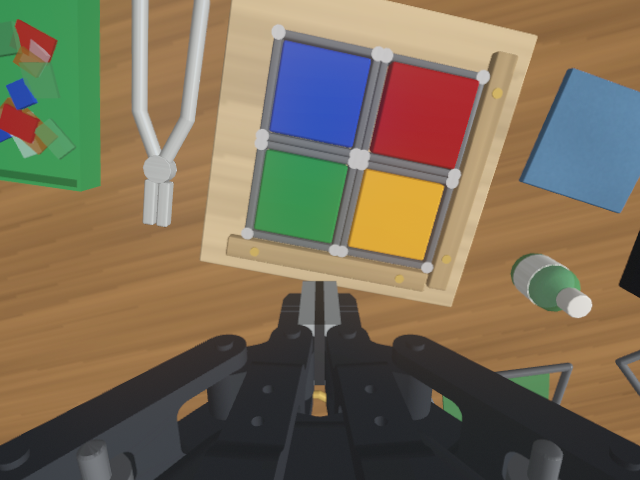

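The picture shows amber (394, 214), green (299, 195) and blue (318, 93) down in the lead, and red (422, 114) still proud at 45.1. The robot is clear and at rest.

```bash
python3 -c "
from bench import job; print(job.hand_in())"
```

```text
the job is handed in; nothing more can be done
None
```

I pressed amber, then green, then blue down to the lead and handed the job in at about 21 s; green and blue rest within 1 mm of flush, while amber went slightly too deep and rests about 2 mm below the lead; red is unmoved, nothing else was touched, and the robot is clear.

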